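Build a two-deck kiln setting

ROBOT

A 6-joint arm with a two-finger parallel gripper is mounted at the origin on a cart in front of the work surface, level with it; the furniture and walls round the work are solid. World frame = base frame: x ahead of the robot, y to its left, z up, the work surface at z = 0. Lengths are in m, angles in degrees, forces in N, time in s.
With the tool pointing down it reaches from about 0.35 to 0.775 m from the base axis. Payload 7.3 kg.
Tool frame: the origin (TCP) lies on the centre line of the jaws, within the pads' length; the fingertips stand 14 mm ahead of it and the grasp point (between the pads) lies 5 mm behind it; y points along the fingers, x is the direction in which the jaws open and shut, and the axes are right-handed (so a half turn about y gives the same grasp; the last joint's range is limited). The gripper opens to 92 mm and grips with 3 to 60 N. Pads are 19 mm wide; open, the fingers measure 130 mm over their backs; the gripper's body (75 mm by 190 mm) begins 47 mm behind the grasp point.
Start: joints at [54.889, 19.595, 87.324, -0, 73.075, -8.365], TCP at [0.236, 0.469, 0.241] pointing down, gripper open.
Joint ranges: [-145.02, 145.02], [-44.19, 115.74], [2.07, 154.8], [-57.11, 237.11], [16.16, 152.29], [-177.93, 177.93]. Speed limits (degrees/s): [147.25, 147.25, 180, 180, 180, 180].

INTERFACE

Orientations are given as a 3x3 rotation matrix whose columns are the frame's x, y, z axes.
In Python, from rig import manip gives the robot as it stands.
- The arm moves only by the tool arm_command, never from a script. Its argument "targets" is a list of rows, each a list of 6 numbers: the shift along the tool's x, y, z in cm, then the turn, a rotation vector about the tool's x, y, z in degrees. A call has 1 to 20 rows; each row shifts and turns the commanded pose from where the row before left it, along the tool's axes as they then stand; what a row does not reach is not made up. A row lasts 1/12 s, in which the tool goes at most 41.7 mm and 7.16 degrees, less where a joint would pass 70% of its speed; a pose out of reach is approached as far as the arm can. A call with a gripper value outside its range is refused whole. "claw" is the finger opening in cm, from 0 to 9.18, set as the call begins (left out, the last holds). The fingers move at their own pace and stop on an object; "squeeze" is the grip in N (left out, the last holds). Time passes only in rows, so rows that do not move let the fingers close. It gives the time, the measured TCP pose, the force and the opening at its end, in the units of the state.
- manip.get_obs(): the state, without advancing time (a new reading comes with each control period).
- manip.get_image(name): name is "scene" or "top" or "wrist"; returns a dict with "image" (420x560x3 uint8, blue, green, red), "range_z" (420x560 float32, m along the optical axis (not along the pixel's ray), 0 where there is no reading), "vfov" (degrees; the focal length in pixels is half the picture's height over the tangent of half this angle, whatever the lens; pixels are square), "cx", "cy" (the principal point, pixels), "extrinsics" (4x4, takes a point from camera to world coordinates). Camera axes: x right, y down, z forward; pixel columns grow to the right and rows downward; lengths in m; the calibration is good to about 2 mm. A picture is of the moment at which its call begins.
- manip.close_job(): hands the job in, once; it reports no verdict.
The state is a dict: "time": time; "joint_positions": joint angles; "dq": joint speeds; "effort": joint torques, N m; "position": TCP position; "ee_rot": TCP orientation; "ft_force": force on the tool from outside, world axes, zero at the start; "wrist_torque": the same for the moment, N m; "grip_width": finger opening in m.
Only numpy, scipy, OpenCV 4.12 (cv2) and the standard library are available. Lean on these libraries where they do the work, as an engineer would, in place of code of your own. Each camera call takes 0.05 s, during which the arm holds its last target. There are 200 camera calls.

TASK

Build up the kiln setting in order: first complete the kiln floor by dropping the notched half shelf over the tongue of the fixed half, so that it lies flush; only then stand the round prop on the red ring and the square prop on the blue square. Lay the plain top shelf level across both props, centred over the floor and in line with it, and last stand the near white pot upright in the middle of the top shelf. Leave the two paint jars and the teacup where they are.

Things in the scene. Friction and masses are not known exactly. Their poses are not given: they have to be found in the camera images.
- kiln_floor: Kiln floor, fixed: dark grey slab 130 (x) x 272 (y) x 8 mm; origin at the centre of its underside, z up. On it, from y = -112 to 0, a fixed buff half shelf 66 wide, top 22 mm above the origin, with a red ring (52 mm) painted at (0, -60). Its stepped tongue points to +y: 38 wide to y = 13, 24 wide to y = 26. Stop bar across the +y end, inner face at y = 121, also 22 mm high.
- bay (a point): Point on the kiln floor at (0, 60.5, 15) mm, axes as the floor's: where the centre of the loose half shelf lies when fully home between the fixed half and the stop bar, its axes along these (notch to the tongue). Its blue square is then at (0, 60) on the floor, top 22 mm above the floor's origin. The slab is bare at both x sides of the bay, so fingers may go down there.
- half_shelf_c (a point): Loose buff half shelf, 66 (x) x 112 (y) x 14 mm, 0.2 kg, blue 52 mm square outline centred on top. Lies flat. Point at its centre, half-way up. Stepped notch in its -y end: 46 wide for 15 mm, then 32 wide to 29 mm deep; goes over the tongue with 4 mm to spare at each side, 4.5 mm at each end. Grip it across its 66 mm width.
- round_prop_c (a point): Round terracotta-coloured ceramic prop, upright tube 40 mm diameter, 50 mm high, bore 22 mm, 0.12 kg; point at its centre, half-way up.
- square_prop_c (a point): Square terracotta-coloured ceramic prop, upright square tube 40 x 40 mm, 50 mm high, 0.12 kg, faces along its x and y; point at its centre, half-way up.
- top_shelf_c (a point): Plain top shelf, a darker buff plate without notch or mark, 66 (x) x 180 (y) x 14 mm (z), 0.3 kg, lies flat; point at its centre, half-way up.
- test_pot_c (a point): White test pot, an upright straight cup without handle, 60 mm across, 86 mm high, 0.16 kg; point on its axis, half-way up (43 mm above its foot). A similar pot far off at the right end of the table, out of reach, is not meant.
- cobalt_jar: Bystander: small white paint jar with cobalt-blue band and lid spot, 48 mm across, 56 mm high; origin at the centre of its underside. Leave alone.
- celadon_jar: Bystander: small white paint jar with pale green band and lid spot, 47 mm across, 66 mm high; origin at the centre of its underside. Leave alone.
- teacup: Bystander: white porcelain teacup with blue flowers, 66 x 86 mm with its handle, 55 mm high; origin on its underside. Leave alone.
Things that resemble listed ones, but are neither listed nor needed, are in the scene too. What is shaped like the part that bears round_prop_c but yellow is not meant.

How it is judged (in metres and radians):
On the way, in this order (a step that is already met when the one before it is completed fails the run):
1. the notched half shelf lies flush in the kiln floor, over the tongue (x of half_shelf_c in the frame of bay between -0.006 and 0.006 m and y of half_shelf_c in the frame of bay between -0.006 and 0.006 m and z of half_shelf_c in the frame of bay between -0.003 and 0.003 m and angle between half_shelf_c's own z axis and vertical below 0.06 rad and angle between the y axis of half_shelf_c and the y axis of bay, either way round below 0.12 rad), for 0.2 s.
2. the round prop stands on the red ring and the square prop on the blue square (x of round_prop_c in the frame of kiln_floor between -0.012 and 0.012 m and y of round_prop_c in the frame of kiln_floor between -0.072 and -0.048 m and z of round_prop_c in the frame of kiln_floor between 0.043 and 0.051 m and angle between each of round_prop_c, square_prop_c's own z axis and vertical below 0.08 rad and x of square_prop_c in the frame of kiln_floor between -0.012 and 0.012 m and y of square_prop_c in the frame of kiln_floor between 0.048 and 0.072 m and z of square_prop_c in the frame of kiln_floor between 0.043 and 0.051 m), for 0.2 s.
3. the top shelf lies level across both props (x of top_shelf_c in the frame of kiln_floor between -0.012 and 0.012 m and y of top_shelf_c in the frame of kiln_floor between -0.015 and 0.015 m and z of top_shelf_c in the frame of kiln_floor between 0.075 and 0.083 m and angle between top_shelf_c's own z axis and vertical below 0.06 rad and angle between the y axis of top_shelf_c and the y axis of kiln_floor, either way round below 0.15 rad), for 0.2 s.
4. the white pot stands in the middle of the top shelf (x of test_pot_c in the frame of top_shelf_c between -0.015 and 0.015 m and y of test_pot_c in the frame of top_shelf_c between -0.015 and 0.015 m and z of test_pot_c in the frame of top_shelf_c between 0.046 and 0.054 m and angle between test_pot_c's own z axis and vertical below 0.08 rad), for 0.2 s.
At the end, for the whole second after the job is handed in: Half shelf flush in the floor (6 mm, 7 deg); round prop upright on the red ring, square prop on the blue square (12 mm each way); top shelf level across both, centred (12 mm across, 15 mm along) and in line (8 deg); white pot upright within 15 mm of its centre; all released, at rest (all of step 1 and all of step 2 and all of step 3 and all of step 4 and linear speed of each of half_shelf, round_prop, square_prop, top_shelf, test_pot below 0.01 m/s); the robot touches nothing.
It fails at once if the cobalt-blue jar is pushed more than 25 mm or tipped over (distance of cobalt_jar from where it was at the start of the episode above 0.025 m or angle between cobalt_jar's own z axis and vertical above 0.5 rad).
It fails at once if the pale green jar is pushed more than 25 mm or tipped over (distance of celadon_jar from where it was at the start of the episode above 0.025 m or angle between celadon_jar's own z axis and vertical above 0.5 rad).
It fails at once if the teacup is pushed more than 25 mm or tipped over (distance of teacup from where it was at the start of the episode above 0.025 m or angle between teacup's own z axis and vertical above 0.5 rad).
It fails at once if a prop is stood on the kiln floor before the half shelf is home (((x of round_prop_c in the frame of kiln_floor between -0.03 and 0.03 m and y of round_prop_c in the frame of kiln_floor between -0.09 and -0.03 m and z of round_prop_c in the frame of kiln_floor between 0.043 and 0.051 m) or (x of round_prop_c in the frame of kiln_floor between -0.03 and 0.03 m and y of round_prop_c in the frame of kiln_floor between 0.03 and 0.09 m and z of round_prop_c in the frame of kiln_floor between 0.029 and 0.037 m) or (x of square_prop_c in the frame of kiln_floor between -0.03 and 0.03 m and y of square_prop_c in the frame of kiln_floor between -0.09 and -0.03 m and z of square_prop_c in the frame of kiln_floor between 0.043 and 0.051 m) or (x of square_prop_c in the frame of kiln_floor between -0.03 and 0.03 m and y of square_prop_c in the frame of kiln_floor between 0.03 and 0.09 m and z of square_prop_c in the frame of kiln_floor between 0.029 and 0.037 m)) and (z of half_shelf_c in the frame of kiln_floor above 0.022 m or z of half_shelf_c in the frame of kiln_floor below 0.01 m or horizontal distance between half_shelf_c and kiln_floor above 0.075 m or horizontal distance between half_shelf_c and kiln_floor below 0.04 m)).
It also fails if it takes over 128 s, if anything falls off the work surface, if the arm or the gripper's body presses on something with over 40 N, if the wrist force passes 120 N, or if a joint passes its speed limit or range.

## Working session

There is one attempt and no reset: what is moved stays moved. The work goes in short steps, Python scripts to look and compute and a tool call to move; the robot and the scene stay as the last step left them, time stands still between calls to the robot, and variables do not carry over. Pictures are saved under pics/ and viewed, about 12 in all and at most 16, crops included, and the job is handed in when it is done.

Besides the shell and the picture viewer there is one more tool, called after ">>>" as a command line: name --pt "numbers of a row" for each row, then --argument value for the rest. arm_command: Moves the arm, as the interface text tells. Its arguments: {"type":"object","properties":{"targets":{"type":"array","items":{"type":"array","items":{"type":"number"}}},"claw":{"type":"number"},"squeeze":{"type":"number"}},"required":["targets"]}

```bash
mkdir -p pics; ls; python3 - <<'E'
from rig import manip
import cv2,numpy as np
o=manip.get_obs();print(o)
for n in("top","scene"):
    d=manip.get_image(n);cv2.imwrite(f"pics/{n}0.png",d["image"]);np.savez(f"{n}0.npz",**d)
    print(n,d["vfov"],d["cx"],d["cy"],d["extrinsics"].round(3).tolist())
E
```

```text
pics
{'time': 0.0, 'joint_positions': array([ 5.48889906e+01,  1.96375195e+01,  8.73765790e+01, -6.96814540e-04,
        7.30763505e+01, -8.36402304e+00]), 'dq': array([ 0.01656735,  0.02380583, -0.04097981,  0.03374195, -0.06949091,
       -0.02812406]), 'effort': array([-4.98606787e-04, -4.31236053e+01, -2.44220442e+01,  7.19049876e-02,
        5.59838698e-02, -1.03943676e-04]), 'position': array([0.23602409, 0.46851707, 0.24003912]), 'ee_rot': array([[ 4.50047600e-01, -8.98451569e-04, -8.93004116e-01],
       [ 8.93003199e-01, -1.29807439e-03,  4.50048444e-01],
       [-1.56353250e-03, -9.99998754e-01,  2.18124864e-04]]), 'ft_force': array([-0.1447497 , -0.05013926, -0.16208219]), 'wrist_torque': array([ 0.03497327, -0.00962381,  0.02675513]), 'grip_width': 0.09181017519474126}
top 54.609962277298656 279.81625489519564 211.84942649759495 [[0.001, -0.988, 0.154, 0.373], [-1.0, 0.0, 0.004, 0.046], [-0.004, -0.154, -0.988, 1.156], [0.0, 0.0, 0.0, 1.0]]
scene 46.78520753208998 281.003334470981 200.19424846376623 [[0.754, -0.446, 0.483, -0.212], [-0.657, -0.52, 0.546, -0.835], [0.007, -0.729, -0.685, 1.144], [0.0, 0.0, 0.0, 1.0]]
```

View pics/top0.png

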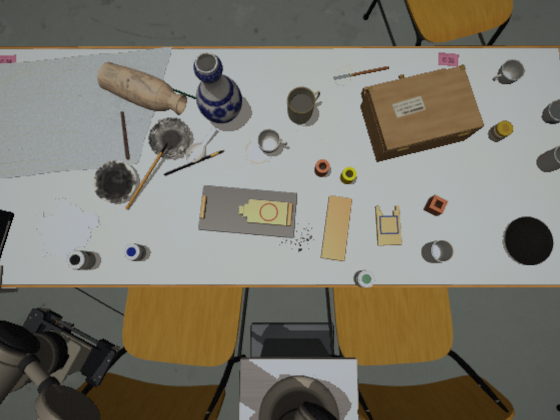

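View pics/scene0.png

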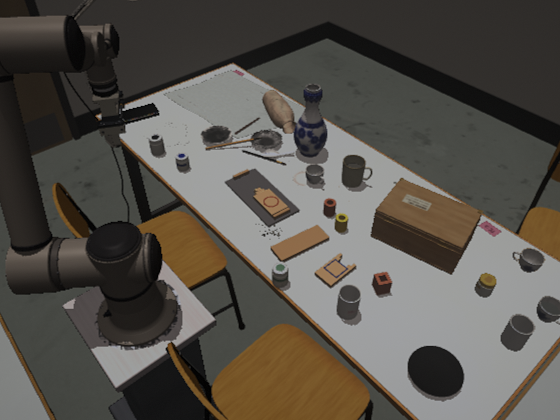

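Candidates in the top view:
- **Round prop:** terracotta tube (322,167); the yellow tube (349,175) is not meant.
- **Square prop:** (436,205).
- **Half shelf:** notched and marked with a blue square (389,224).
- **Top shelf:** plain plate (337,228); the fixed floor half is at (268,211).
- **Pot:** near one (437,251); the far ones (552,158) and (553,110) are out of reach.
- **Keep clear:** celadon jar (364,278), cobalt jar (134,252), teacup (270,142).

One close crop to check these, along with the measurements.

```bash
cat > h.py <<'E'
import numpy as np,cv2
from rig import manip
def f_(d): return 210/np.tan(np.radians(float(d["vfov"])/2))
def ray(d,uv,z):
    "pixels -> world points on plane z"
    E=np.array(d["extrinsics"]);uv=np.atleast_2d(np.array(uv,float));f=f_(d)
    r=np.c_[(uv[:,0]-d["cx"])/f,(uv[:,1]-d["cy"])/f,np.ones(len(uv))]@E[:3,:3].T
    return E[:3,3]+r*((z-E[2,3])/r[:,2])[:,None]
def cloud(d):
    "world point per pixel from range"
    E=np.array(d["extrinsics"]);f=f_(d);Z=d["range_z"]
    v,u=np.mgrid[0:Z.shape[0],0:Z.shape[1]]
    return np.dstack([(u-d["cx"])/f*Z,(v-d["cy"])/f*Z,Z])@E[:3,:3].T+E[:3,3]
def rect(P):
    "min-area rectangle of world xy points: centre mm, size mm, angle deg of long axis"
    (c,s,a)=cv2.minAreaRect((P[:,:2]*1000).astype(np.float32))
    if s[0]<s[1]: s=s[::-1];a+=90
    return np.round(c,1),np.round(s,1),round((a+90)%180-90,1)
E
python3 - <<'E'
from h import *
d=dict(np.load("top0.npz"));im=d["image"]
cv2.imwrite("pics/crop0.png",cv2.resize(im[130:295,190:470],None,fx=2.8,fy=2.8,interpolation=cv2.INTER_CUBIC))
P=cloud(d)
rg=dict(floor=(195,180,305,240),round=(310,155,334,180),half=(370,200,408,250),top=(315,190,358,265),sq=(422,192,452,218),pot=(418,236,456,266),cel=(352,265,378,290),cob=(122,240,150,264),tea=(254,127,292,156),yel=(338,164,360,186))
for n,(a,b,c,e) in rg.items():
    Q=P[b:e,a:c].reshape(-1,3);Q=Q[np.isfinite(Q).all(1)]
    z=Q[:,2];t=np.percentile(z,97 if n not in("floor",) else 50)
    hi=Q[(z>0.004)] if n in("floor",) else Q[z>t-0.006]
    print(n,len(hi),"top z",t.round(4),*rect(hi),"med z bg",np.percentile(z,5).round(4))
E
```

```text
floor 4525 top z 0.0086 [509.7 138.6] [315.8 272.9] 89.9 med z bg -0.0011
round 107 top z 0.0533 [538.   -6.2] [343.5  38.1] -23.8 med z bg -0.0018
half 732 top z 0.0189 [ 478.6 -118.3] [370.9 119.8] -75.1 med z bg -0.002
top 1353 top z 0.0186 [463.7 -81.7] [286.4 125.3] -31.0 med z bg -0.0019
sq 160 top z 0.0539 [ 465.  -187.5] [498.4  52.2] -62.5 med z bg -0.0021
pot 110 top z 0.087 [ 438.7 -374. ] [59.5 57.7] -88.6 med z bg -0.0017
cel 231 top z 0.0695 [366.2 -76.9] [245.1  41.8] 90.0 med z bg -0.3041
cob 221 top z 0.0604 [417.6 258.5] [432.7  44. ] 84.0 med z bg -0.0013
tea 99 top z 0.0565 [583.8  46.4] [414.4  75.4] 10.5 med z bg -0.0017
yel 107 top z 0.0536 [ 654.  -141.4] [37.1 36.7] -3.8 med z bg -0.0017
```

View pics/crop0.png

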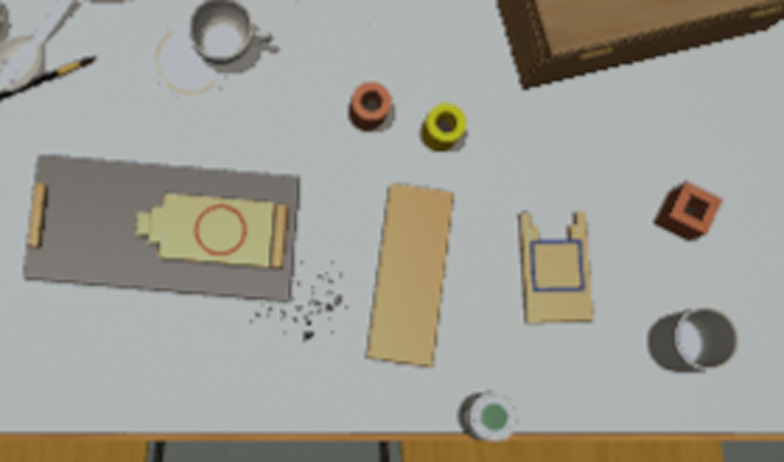

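Crop confirms the choices: terracotta round prop (371,106) beside the yellow one (445,127), square prop (692,208), half shelf (556,265) with its notch towards +x, top shelf (410,275), pot (705,340), floor with its tongue to +y. I'll remeasure without the range outliers.

```bash
cat >> h.py <<'E'
def blob(d,P,box,lo,hi,mask=None):
    a,b,c,e=box;m=np.zeros(P.shape[:2],np.uint8)
    s=(d["range_z"]>0.05)&(P[...,2]>lo)&(P[...,2]<hi)
    if mask is not None: s&=mask
    m[b:e,a:c]=s[b:e,a:c]
    n,l,st,_=cv2.connectedComponentsWithStats(m)
    return P[l==1+np.argmax(st[1:,4])] if n>1 else np.zeros((0,3))
E
python3 - <<'E'
from h import *
d=dict(np.load("top0.npz"));P=cloud(d)
rg=dict(floor=(195,180,305,240,.004,.03),slabhi=(195,180,305,240,.016,.03),round=(310,155,334,180,.045,.06),half=(370,200,408,250,.008,.03),top=(315,190,358,265,.008,.03),sq=(422,192,452,218,.045,.06),pot=(418,236,456,266,.08,.095),cel=(352,265,378,290,.055,.08),cob=(122,240,150,264,.05,.07),tea=(254,127,292,156,.045,.065),yel=(338,164,360,186,.045,.06))
for n,r in rg.items():
    Q=blob(d,P,r[:4],*r[4:]);print(n,len(Q),np.median(Q[:,2]).round(4),*rect(Q),"mean",(Q.mean(0)*1000).round(1))
E
```

```text
floor 4282 0.0107 [561.5 139.7] [285.6 154.1] 82.2 mean [554.4 142.2  13.4]
slabhi 1109 0.0236 [551.5  93.7] [151.5  66.3] 84.9 mean [550.4  87.7  23.4]
round 120 0.0513 [676.7 -68.3] [38.  37.8] 39.5 mean [676.4 -67.2  51. ]
half 808 0.0155 [ 514.6 -254.9] [111.   66.9] 1.5 mean [ 506.9 -254.8   15.5]
top 1485 0.0154 [ 507.7 -108.5] [180.2  66.2] -8.5 mean [ 506.4 -107.9   15.3]
sq 176 0.0511 [ 568.2 -384.7] [40.5 40.3] -27.2 mean [ 568.  -384.3   51.1]
pot 117 0.0857 [ 438.7 -374. ] [59.5 57.7] -88.6 mean [ 439.2 -375.4   85.4]
cel 248 0.0664 [ 366.1 -176.7] [45.5 42. ] 89.5 mean [ 365.7 -175.9   66.1]
cob 233 0.0575 [437.7 451.6] [44.1 43.4] 88.8 mean [437.6 451.1  57.5]
tea 132 0.0532 [750.6  81.5] [73.5 65.7] 43.5 mean [755.8  79.3  53. ]
yel 118 0.0511 [ 654.2 -141.4] [37.6 36.7] -3.8 mean [ 654.8 -141.5   51.1]
```

```bash
cat >> h.py <<'E'
def plan(x,y,z,yaw,n=None):
    "turn about tool y (deg) then shift in tool axes after turn (cm)"
    o=manip.get_obs();R=o["ee_rot"];p=o["position"]
    now=np.degrees(np.arctan2(R[1,0],R[0,0]));dy=(yaw-now+180)%360-180
    a=np.radians(yaw);X=np.array([np.cos(a),np.sin(a),0]);Y=np.array([0,0,-1]);Zt=np.cross(X,Y)
    d=(np.array([x,y,z])-p)*100;s=np.array([d@X,d@Y,d@Zt])
    print("t",round(o["time"],2),"pos",(p*1000).round(1),"yaw",now.round(1),"tilt",(R[2,0]*57.3).round(2),(R[2,2]*57.3).round(2),"w",o["grip_width"].round(4),"F",o["ft_force"].round(1))
    print("turn y",round(-dy,2),"rows",int(np.ceil(abs(dy)/7)),"shift cm",s.round(2),"rows",int(np.ceil(np.linalg.norm(s)/4)))
E
python3 - <<'E'
from h import *
d=manip.get_image("wrist");o=manip.get_obs();E=np.array(d["extrinsics"])
print(d["vfov"],d["cx"],d["cy"],(o["ee_rot"].T@(E[:3,3]-o["position"])).round(3),(o["ee_rot"].T@E[:3,:3]).round(2).tolist())
plan(.5,.143,.24,85)
plan(.508,-.255,.24,91.5)
E
```

```text
71.19023801980796 283.2345170922725 206.9346787786617 [-0.001 -0.144  0.069] [[1.0, 0.0, 0.0], [-0.0, -0.26, 0.97], [0.0, -0.97, -0.26]]Traceback (most recent call last):
  File "<stdin>", line 4, in <module>
  File "h.py", line 32, in plan
    print("t",round(o["time"],2),"pos",(p*1000).round(1),"yaw",now.round(1),"tilt",(R[2,0]*57.3).round(2),(R[2,2]*57.3).round(2),"w",o["grip_width"].round(4),"F",o["ft_force"].round(1))
                                                                                                                                     ^^^^^^^^^^^^^^^^^^^^^
AttributeError: 'float' object has no attribute 'round'
```

```bash
sed -i 's/o\["grip_width"\].round(4)/round(o["grip_width"],4)/' h.py; python3 - <<'E'
from h import *
plan(.5,.143,.24,91.5)
E
```

```text
t 0.15 pos [236.1 468.6 240.2] yaw 63.3 tilt -0.07 0.01 w 0.0923 F [ 1.3 -0.7 -1.1]
turn y -28.24 rows 5 shift cm [-3.324e+01  2.000e-02 -2.553e+01] rows 11
```

>>> arm_command --pt "0 0 0 0 -7.06 0" --pt "0 0 0 0 -7.06 0" --pt "0 0 0 0 -7.06 0" --pt "0 0 0 0 -7.06 0" --pt "-3.02 0 -2.32 0 0 0" --pt "-3.02 0 -2.32 0 0 0" --pt "-3.02 0 -2.32 0 0 0" --pt "-3.02 0 -2.32 0 0 0" --pt "-3.02 0 -2.32 0 0 0" --pt "-3.02 0 -2.32 0 0 0" --pt "-3.02 0 -2.32 0 0 0" --pt "-3.02 0 -2.32 0 0 0" --pt "-3.02 0 -2.32 0 0 0" --pt "-3.02 0 -2.32 0 0 0" --pt "-3.02 0 -2.32 0 0 0" --pt "0 0 0 0 0 0" --claw 9.0 --squeeze 25

```text
time: 1.48
position: [0.5036, 0.1384, 0.2402]
ee_rot: [[-0.021, 0.002, -1.0], [1.0, -0.002, -0.021], [-0.002, -1.0, -0.002]]
ft_force: [-0.5, 0.1, -0.3]
grip_width: 0.0898
```

```bash
python3 - <<'E'
from h import *
import time
d=manip.get_image("wrist");cv2.imwrite("pics/w1.png",d["image"]);np.savez("w1.npz",**d)
plan(.508,-.255,.15,91.5)
E
```

```text
t 1.53 pos [501.6 140.7 240.1] yaw 91.2 tilt -0.02 0.03 w 0.0897 F [-0.8 -0.5  0.1]
turn y -0.28 rows 1 shift cm [-39.58   9.01   0.4 ] rows 11
```

View pics/w1.png

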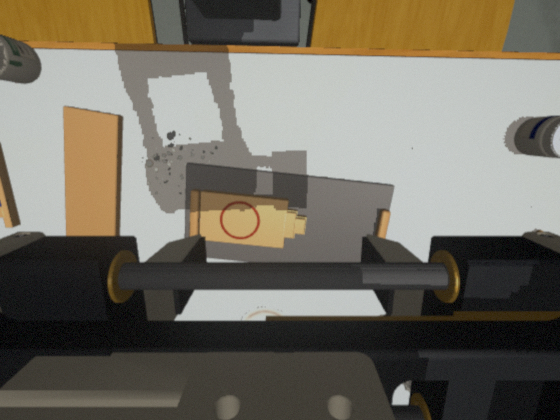

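Floor seen well: red ring centre about (239,220), tongue tip at (306,225), stop bar at (384,225), near slab corners at (188,163) and (393,185).

```bash
python3 - <<'E'
from h import *
def ana(d,z0,box,slabz=.008):
    im=d["image"].astype(int);b,g,r=im[...,0],im[...,1],im[...,2]
    a0,b0,a1,b1=box;M=np.zeros(b.shape,bool);M[b0:b1,a0:a1]=1
    red=M&(r-g>70)&(r-b>60)
    hsv=cv2.cvtColor(d["image"],cv2.COLOR_BGR2HSV)
    buff=M&(hsv[...,1]>80)&(hsv[...,2]>80)
    for n,m in(("red",red),("buff",buff)):
        n_,l,st,c=cv2.connectedComponentsWithStats(m.astype(np.uint8))
        for i in np.argsort(-st[1:,4])[:2]+1:
            v,u=np.where(l==i)
            if len(u)<30: continue
            W=ray(d,np.c_[u,v],z0);print(n,len(u),st[i][:4],*rect(W))
            if n=="red": print(" ring ctr",(np.array(cv2.fitEllipse(cv2.convexHull(np.c_[W[:,0],W[:,1]].astype(np.float32)*1000))[0])).round(1))
w=dict(np.load("w1.npz"));t=dict(np.load("top0.npz"))
ana(w,.022,(189,150,400,262));print();ana(t,.022,(198,180,300,240))
# slab near edge in wrist: dark/bright border
g=cv2.cvtColor(w["image"],cv2.COLOR_BGR2GRAY)
pts=[]
for u in range(200,385,5):
    col=g[150:200,u].astype(int);k=150+np.argmin(np.diff(cv2.GaussianBlur(col.astype(np.float32)[:,None],(1,5),0)[:,0]));pts.append((u,k))
W=ray(w,pts,.008);vx=cv2.fitLine((W[:,:2]*1000).astype(np.float32),cv2.DIST_HUBER,0,.01,.01).ravel();print("near edge",vx.round(2),np.degrees(np.arctan2(vx[1],vx[0])))
print("corners z.008",(ray(w,[(188,163),(393,185)],.008)*1000).round(1).tolist())
E
```

```text
red 133 [220 207  39  32] [554.3  82.6] [50.  40.7] -82.6
 ring ctr [549.9  82.1]
buff 5118 [189 190 118  58] [549.2  92.5] [150.   67.8] 85.1
buff 242 [377 210  13  29] [550.8 268.4] [38.3 11.3] -4.8

buff 151 [259 201  20  21] [550.9  82.1] [56.1 52.4] -44.4
buff 112 [286 203   7  23] [543.9  24.6] [63.5 15.8] -5.2
near edge [9.0000e-02 1.0000e+00 4.8814e+02 1.5040e+02] 85.10051
corners z.008 [[479.1, 15.8, 8.0], [501.8, 280.6, 8.0]]
```

```bash
python3 - <<'E'
from h import *
plan(.57,-.255,.20,91.5)
E
```

```text
t 1.53 pos [501.6 140.7 240.1] yaw 91.2 tilt -0.02 0.03 w 0.0897 F [-0.8 -0.5  0.1]
turn y -0.28 rows 1 shift cm [-39.74   4.01  -5.8 ] rows 11
```

>>> arm_command --pt "-3.97 0.4 -0.58 0 -0.28 0" --pt "-3.97 0.4 -0.58 0 0 0" --pt "-3.97 0.4 -0.58 0 0 0" --pt "-3.97 0.4 -0.58 0 0 0" --pt "-3.97 0.4 -0.58 0 0 0" --pt "-3.97 0.4 -0.58 0 0 0" --pt "-3.97 0.4 -0.58 0 0 0" --pt "-3.97 0.4 -0.58 0 0 0" --pt "-3.97 0.4 -0.58 0 0 0" --pt "-3.97 0.4 -0.58 0 0 0" --pt "0 0 0 0 0 0" --pt "0 0 0 0 0 0"

```text
time: 2.53
position: [0.5698, -0.2522, 0.1995]
ee_rot: [[-0.029, -0.002, -1.0], [1.0, 0.002, -0.029], [0.002, -1.0, 0.002]]
ft_force: [-0.1, 0.5, -0.2]
grip_width: 0.09
```

```bash
python3 - <<'E'
from h import *
d=manip.get_image("wrist");cv2.imwrite("pics/w2.png",d["image"]);np.savez("w2.npz",**d)
hsv=cv2.cvtColor(d["image"],cv2.COLOR_BGR2HSV)
n_,l,st,c=cv2.connectedComponentsWithStats(((hsv[...,1]>80)&(hsv[...,2]>80)).astype(np.uint8))
for i in np.argsort(-st[1:,4])[:5]+1:
    v,u=np.where(l==i);print(st[i],*rect(ray(d,np.c_[u,v],.014)))
plan(.506,-.255,.12,91.5)
E
```

```text
[  366    45   103   175 10066] [ 506. -111.] [178.   65.8] -8.6
[ 517  148   43   63 2026] [546.6  47.7] [67.6 51.9] -5.2
[ 250   88   61  104 1994] [ 513.7 -257.3] [110.3  63.9] 1.6
[ 129  168   49   49 1071] [ 575.1 -402.1] [44.2 44. ] 62.7
[ 261  122   40   41 1009] [ 514.3 -256.8] [43.4 42.9] -88.3
t 2.58 pos [ 569.9 -250.7  200. ] yaw 91.7 tilt 0.09 0.07 w 0.0904 F [-0.8  0.8 -0.2]
turn y 0.24 rows 1 shift cm [-0.26  8.    6.4 ] rows 3
```

View pics/w2.png

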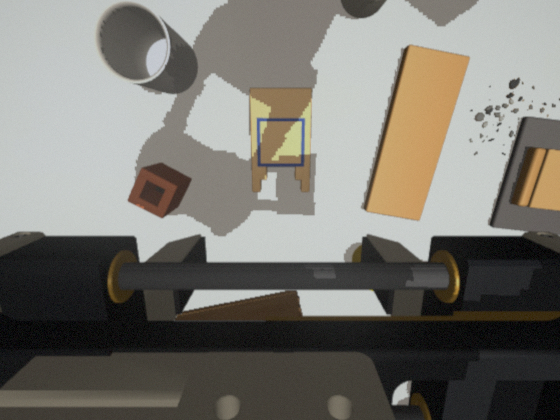

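Half shelf centre at (281,142), lying with its notch towards +x; the square prop shows at (160,190) and the pot at (145,45). Descending.

>>> arm_command --pt "-0.15 3.5 2.15 0 0 0" --pt "-0.15 3.5 2.15 0 0 0" --pt "-0.15 3.5 2.1 0 0 0" --pt "0 0 0 0 0 0" --pt "0 0 0 0 0 0" --pt "0 0 0 0 0 0"

```text
time: 3.08
position: [0.5078, -0.2573, 0.0972]
ee_rot: [[-0.033, 0.003, -0.999], [0.999, -0.001, -0.033], [-0.001, -1.0, -0.003]]
ft_force: [1.2, -0.3, 0.8]
grip_width: 0.0901
```

```bash
python3 - <<'E'
from h import *
plan(.506,-.256,.017,91.5)
E
```

```text
t 3.08 pos [ 507.8 -257.3   97.2] yaw 91.9 tilt -0.07 -0.14 w 0.0901 F [ 1.2 -0.3  0.8]
turn y 0.36 rows 1 shift cm [0.13 8.02 0.18] rows 3
```

>>> arm_command --pt "0 3 0.05 0 0 0" --pt "0 3 0.05 0 0 0" --pt "0 1.2 0 0 0 0" --pt "0 0.5 0 0 0 0" --pt "0 0.2 0 0 0 0" --pt "0 0 0 0 0 0" --pt "0 0 0 0 0 0"

```text
time: 3.67
position: [0.5067, -0.2586, 0.0184]
ee_rot: [[-0.031, 0.003, -1.0], [1.0, -0.002, -0.031], [-0.002, -1.0, -0.003]]
ft_force: [-0.5, -0.5, 0.5]
grip_width: 0.0901
```

>>> arm_command --pt "0 0 0 0 0 0" --pt "0 0 0 0 0 0" --pt "0 0 0 0 0 0" --pt "0 0 0 0 0 0" --pt "0 0 0 0 0 0" --pt "0 0 0 0 0 0" --pt "0 0 0 0 0 0" --pt "0 0 0 0 0 0" --claw 5.5 --squeeze 30

```text
time: 4.33
position: [0.5054, -0.2581, 0.017]
ee_rot: [[-0.031, 0.0, -1.0], [1.0, 0.0, -0.031], [0.0, -1.0, -0.0]]
ft_force: [-1.6, 1.5, 5.7]
grip_width: 0.0658
```

```bash
python3 - <<'E'
from h import *
for i in range(3): plan(.5,-.05,.2,91.5);manip.get_image("wrist")
E
```

```text
t 4.33 pos [ 505.4 -258.1   17. ] yaw 91.8 tilt 0.0 -0.02 w 0.0658 F [-1.6  1.5  5.7]
turn y 0.27 rows 1 shift cm [ 2.082e+01 -1.830e+01 -1.000e-02] rows 7
t 4.38 pos [ 505.4 -258.1   17. ] yaw 91.8 tilt 0.0 -0.02 w 0.0656 F [-1.6  1.1  5.4]
turn y 0.27 rows 1 shift cm [ 2.082e+01 -1.830e+01 -1.000e-02] rows 7
t 4.43 pos [ 505.4 -258.1   17. ] yaw 91.8 tilt 0.0 -0.02 w 0.0656 F [-1.6  1.8  4.8]
turn y 0.27 rows 1 shift cm [ 2.082e+01 -1.830e+01 -1.000e-02] rows 7
```

>>> arm_command --pt "0 -1 0 0 0 0" --pt "0 -3 0 0 0 0" --pt "0 -4 0 0 0 0" --pt "0 -4 0 0 0 0" --pt "0 -4 0 0 0 0" --pt "0 0 0 0 6.9 0" --pt "0 0 0 0 6.9 0" --pt "0 0 0 0 6.9 0" --pt "0 0 0 0 6.9 0" --pt "0 0 0 0 6.9 0" --pt "0 0 0 0 6.9 0" --pt "0 0 0 0 6.9 0" --pt "0 0 0 0 6.9 0" --pt "0 0 0 0 6.9 0" --pt "0 0 0 0 6.9 0" --pt "0 0 0 0 6.9 0" --pt "0 0 0 0 6.9 0" --pt "0 0 0 0 6.9 0" --pt "0 0 0 0 6.9 0"

```text
time: 6.07
position: [0.5049, -0.2581, 0.1767]
ee_rot: [[0.996, -0.001, 0.09], [-0.09, 0.0, 0.996], [-0.001, -1.0, 0.0]]
ft_force: [-0.1, -0.9, -1.6]
grip_width: 0.0656
```

```bash
python3 - <<'E'
from h import *
plan(.5602,.2112,.12,-4.9)
E
```

```text
t 6.07 pos [ 504.9 -258.1  176.7] yaw -5.2 tilt -0.04 0.02 w 0.0656 F [-0.1 -0.9 -1.6]
turn y -0.27 rows 1 shift cm [ 1.5   5.67 47.23] rows 12
```

>>> arm_command --pt "0.1 0 3.95 0 0 0" --pt "0.1 0 3.95 0 0 0" --pt "0.1 0 3.95 0 0 0" --pt "0.1 0 3.95 0 0 0" --pt "0.1 0 3.95 0 0 0" --pt "0.1 0 3.95 0 0 0" --pt "0.1 0.8 3.95 0 0 0" --pt "0.1 1 3.95 0 0 0" --pt "0.1 1 3.95 0 0 0" --pt "0.2 1 3.95 0 0 0" --pt "0.2 1 3.9 0 0 0" --pt "0.2 0.9 3.83 0 -0.2 0" --pt "0 0 0 0 0 0" --pt "0 0 0 0 0 0" --pt "0 0 0 0 0 0"

```text
time: 7.32
position: [0.5596, 0.2111, 0.1196]
ee_rot: [[0.997, -0.001, 0.08], [-0.08, -0.001, 0.997], [-0.001, -1.0, -0.001]]
ft_force: [-0.2, 0.5, -1.9]
grip_width: 0.0653
```

```bash
python3 - <<'E'
from h import *
plan(.5602,.2112,.045,-4.9)
d=manip.get_image("wrist");np.savez("w3.npz",**d)
t=manip.get_image("top");np.savez("t3.npz",**t)
cv2.imwrite("pics/w3.png",np.vstack([d["image"],cv2.resize(t["image"][170:250,185:325],(560,320),interpolation=cv2.INTER_CUBIC)[:180]]))
plan(.5602,.2112,.045,-4.9)
E
```

```text
t 7.32 pos [559.6 211.1 119.6] yaw -4.6 tilt -0.04 -0.04 w 0.0653 F [-0.2  0.5 -1.9]
turn y 0.32 rows 1 shift cm [0.06 7.46 0.02] rows 2
t 7.42 pos [560.1 210.  120.1] yaw -4.7 tilt 0.02 -0.01 w 0.0656 F [ 0.4 -0.1 -1.8]
turn y 0.2 rows 1 shift cm [-0.    7.51  0.12] rows 2
```

View pics/w3.png

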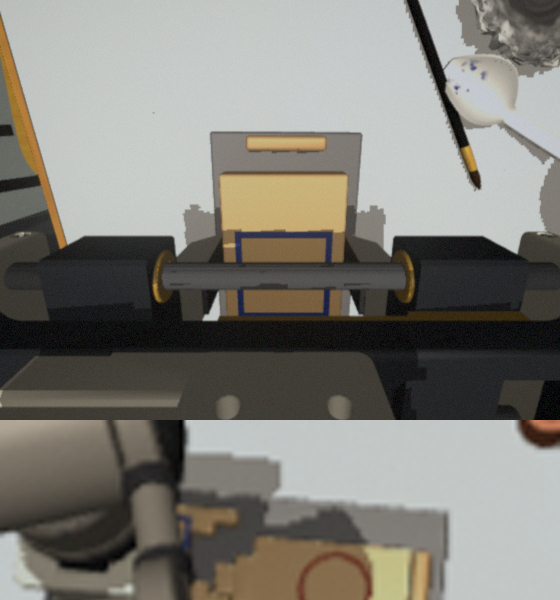

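Held half shelf in view: its far edge lies at row 172, cols 221–348; stop bar's inner edge at row 151, cols 247–326; slab's end corners at (211,132) and (361,133). Computing the relative offset.

```bash
python3 - <<'E'
from h import *
d=dict(np.load("w3.npz"));im=d["image"]
z=.120
hsv=cv2.cvtColor(im,cv2.COLOR_BGR2HSV);m=(hsv[...,1]>80)&(hsv[...,2]>80)
n,l,st,c=cv2.connectedComponentsWithStats(m.astype(np.uint8))
for i in np.argsort(-st[1:,4])[:5]+1:print(i,st[i])
a=np.radians(85.1);Y=np.array([np.cos(a),np.sin(a)]);X=np.array([np.sin(a),-np.cos(a)])
def fr(uv,z): p=ray(d,uv,z)[:,:2]*1000; return np.c_[p@X,p@Y].round(1),p.round(1)
for nm,(u0,v0,u1,v1) in dict(half=(200,160,370,230),bar=(235,130,340,158)).items():
    v,u=np.where(m[v0:v1,u0:u1]);u=u+u0;v=v+v0
    print(nm,u.min(),u.max(),v.min(),v.max())
    if nm=="half":
        e=[(k,v[u==k].min()) for k in range(u.min()+5,u.max()-5,10)]
        s=[[u[v==k].min()-.5 for k in range(180,225,10)],[u[v==k].max()+.5 for k in range(180,225,10)]]
        F,_=fr(e,z-.003);print("far edge Y",F[:,1])
        for q in s: print("side X",fr(list(zip(q,range(180,225,10))),z-.003)[0][:,0])
    else:
        e=[(k,v[u==k].max()) for k in range(u.min()+5,u.max()-4,10)];print("bar edge",e);print("inner, as z.022",fr(e,.022)[0][:,1],"as .008",fr(e,.008)[0][:,1])
        print("bar ends X",fr([(u.min()-.5,145),(u.max()+.5,145)],.022)[0][:,0])
print("slab end corners",fr([(211,132),(361,133)],.008))
O=np.array([554.2,142.]);print("origin in XY",O@X,O@Y)
E
```

```text
6 [ 219  172  129   91 8243]
1 [   0   16   67  233 2758]
34 [ 242  238   84   25 1988]
39 [ 244  290   80   22 1744]
4 [ 246  136   81   15 1191]
half 219 347 172 229
far edge Y [305.  305.5 305.6 305.6 305.6 305.7 305.7 305.7 305.8 305.8 305.8 305.9]
side X [506.3 506.5 506.3 506.5 506.3]
side X [571.3 571.7 571.5 571.8 571.6]
bar 246 326 136 150
bar edge [(251, np.int64(150)), (261, np.int64(150)), (271, np.int64(150)), (281, np.int64(150)), (291, np.int64(150)), (301, np.int64(150)), (311, np.int64(150)), (321, np.int64(150))]
inner, as z.022 [309.9 310.  310.  310.1 310.2 310.2 310.3 310.3] as .008 [309.  309.  309.1 309.2 309.2 309.3 309.3 309.4]
bar ends X [508.3 573.6]
slab end corners (array([[477.7, 323.7],
       [604.3, 323.7]]), array([[503.6, 281.7],
       [629.8, 270.9]]))
origin in XY 540.0453600634942 188.8190908618378
```

Gap to the stop is 4.4 mm (4.5 wanted); x needs about +1.5 mm. Going down.

>>> arm_command --pt "0.15 2 0 0 0.2 0" --pt "0 2 0 0 0 0" --pt "0 2 0 0 0 0" --pt "0 1 0 0 0 0" --pt "0 0.7 0 0 0 0" --pt "0 0.6 0 0 0 0" --pt "0 0.5 0 0 0 0" --pt "0 0.4 0 0 0 0" --pt "0 0 0 0 0 0" --pt "0 0 0 0 0 0"

```text
time: 8.25
position: [0.5617, 0.2112, 0.0281]
ee_rot: [[0.996, 0.001, 0.084], [-0.084, 0.0, 0.996], [0.001, -1.0, 0.0]]
ft_force: [0.8, 0.2, -2.2]
grip_width: 0.0656
```

```bash
python3 - <<'E'
from h import *
plan(.5617,.2110,.025,-4.9)
E
```

```text
t 8.25 pos [561.7 211.2  28.1] yaw -4.8 tilt 0.03 0.01 w 0.0656 F [ 0.8  0.2 -2.2]
turn y 0.08 rows 1 shift cm [ 0.    0.31 -0.02] rows 1
```

>>> arm_command --pt "0 0.2 0 0 0 0" --pt "0 0.08 0 0 0 0" --pt "0 0 0 0 0 0" --pt "0 0 0 0 0 0"

```text
time: 8.58
position: [0.5615, 0.2112, 0.0251]
ee_rot: [[0.996, 0.0, 0.084], [-0.084, 0.0, 0.996], [0.0, -1.0, 0.0]]
ft_force: [0.5, 0.0, -1.5]
grip_width: 0.0658
```

>>> arm_command --pt "0 0 0 0 0 0" --pt "0 0 0 0 0 0" --pt "0 0 0 0 0 0" --pt "0 0 0 0 0 0" --pt "0 0 0 0 0 0" --pt "0 -2 0 0 0 0" --pt "0 -4 0 0 0 0" --pt "0 -4 0 0 0 0" --pt "0 -4 0 0 0 0" --pt "0 -4 0 0 0 0" --pt "0 0 4 0 0 0" --pt "0 0 0 0 0 0" --pt "0 0 0 0 0 0" --claw 8.2

```text
time: 9.67
position: [0.5647, 0.2523, 0.2055]
ee_rot: [[0.997, 0.001, 0.082], [-0.082, 0.001, 0.997], [0.001, -1.0, 0.001]]
ft_force: [0.1, -0.6, -0.1]
grip_width: 0.0824
```

```bash
python3 - <<'E'
from h import *
plan(.6764,-.0675,.2,0)
d=manip.get_image("wrist");np.savez("w4.npz",**d);cv2.imwrite("pics/w4.png",d["image"])
t=manip.get_image("top");np.savez("t4.npz",**t)
cv2.imwrite("pics/t4.png",cv2.resize(t["image"][160:260,180:360],None,fx=4,fy=4,interpolation=cv2.INTER_CUBIC))
E
```

```text
t 9.67 pos [564.7 252.3 205.5] yaw -4.7 tilt 0.07 0.04 w 0.0824 F [ 0.1 -0.6 -0.1]
turn y -4.7 rows 1 shift cm [ 11.17   0.55 -31.98] rows 9
```

View pics/w4.png

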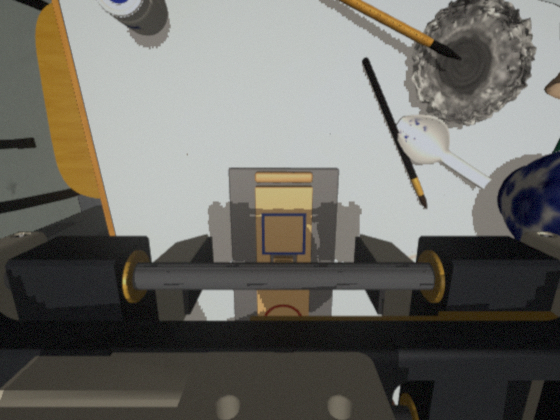

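The half shelf lies between the stop bar (row 178) and the fixed half, blue square at (284,234), red ring at (284,310). Checking it by numbers.

```bash
python3 - <<'E'
from h import *
a=np.radians(85.1);Y=np.array([np.cos(a),np.sin(a)]);X=np.array([np.sin(a),-np.cos(a)]);O=np.array([541,188.8])
for f,box in(("w4",(225,165,345,330)),("t4",(198,180,302,242))):
    d=dict(np.load(f+".npz"));P=cloud(d);im=d["image"].astype(int);b,g,r=im[...,0],im[...,1],im[...,2]
    M=np.zeros(b.shape,bool);M[box[1]:box[3],box[0]:box[2]]=1
    hsv=cv2.cvtColor(d["image"],cv2.COLOR_BGR2HSV)
    for n,m in dict(blue=M&(hsv[...,0]>105)&(hsv[...,0]<135)&(hsv[...,1]>90),red=M&((hsv[...,0]<8)|(hsv[...,0]>172))&(hsv[...,1]>110),buff=M&(hsv[...,0]>12)&(hsv[...,0]<32)&(hsv[...,1]>80)&(hsv[...,2]>60)).items():
        v,u=np.where(m)
        if len(u)<10: print(n,len(u));continue
        W=ray(d,np.c_[u,v],.022)[:,:2]*1000;Q=np.c_[W@X,W@Y]-O
        print(f,n,len(u),"X",np.percentile(Q[:,0],[1,99]).round(1),"Y",np.percentile(Q[:,1],[1,99]).round(1),"rectctr",rect(W/1000),"z",np.nanpercentile(P[m][:,2],[10,50,90]).round(4))
E
```

```text
w4 blue 153 X [-24.9  25. ] Y [-12.3  84.2] rectctr (array([539.7, 149.1]), array([173.2,  59.6]), 68.3) z [0.0212 0.0222 0.0231]
w4 red 62 X [-24.4  24.2] Y [-66.9 -35.8] rectctr (array([552.1,  90.2]), array([53.4, 32.6]), -10.9) z [0.0214 0.0224 0.0234]
w4 buff 5647 X [-32.4  32.6] Y [-51.9 132. ] rectctr (array([578.1, 178.6]), array([189.3, 116.7]), 85.3) z [0.0207 0.0219 0.023 ]
blue 0
red 2
t4 buff 1172 X [-33.1  32.6] Y [-124.    90.4] rectctr (array([554.6, 137.7]), array([243.3,  67.7]), 85.2) z [0.0199 0.0235 0.0265]
```

View pics/t4.png

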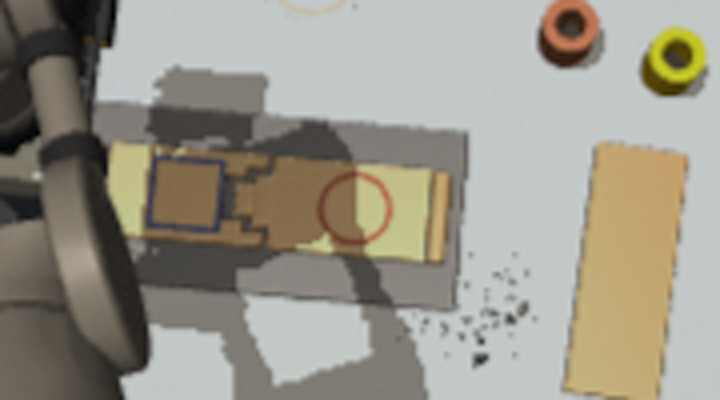

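Half shelf is home: flush (z about 22 mm), gap and centring good. Next the round prop, gripped at yaw -17 so the fingers miss the yellow one.

```bash
python3 - <<'E'
from h import *
plan(.6767,-.068,.12,-17)
E
```

```text
t 9.77 pos [564.3 250.6 204.2] yaw -4.8 tilt -0.07 -0.05 w 0.0818 F [ 0.1 -0.9 -0.6]
turn y 12.2 rows 2 shift cm [ 20.06   8.42 -27.18] rows 9
```

>>> arm_command --pt "0 0 0 0 6.1 0" --pt "0 0 0 0 6.1 0" --pt "2 0 -2.72 0 0 0" --pt "2 0 -2.72 0 0 0" --pt "2 0 -2.72 0 0 0" --pt "2 0 -2.72 0 0 0" --pt "2 0 -2.72 0 0 0" --pt "2 0 -2.72 0 0 0" --pt "2 0 -2.72 0 0 0" --pt "2 0 -2.72 0 0 0" --pt "2 0 -2.72 0 0 0" --pt "2.06 0 -2.7 0 0 0" --pt "0 4 0 0 0 0" --pt "0 4.4 0 0 0 0" --pt "0 0 0 0 0 0" --pt "0 0 0 0 0 0" --claw 7.0

```text
time: 11.1
position: [0.675, -0.0681, 0.1206]
ee_rot: [[0.956, -0.007, 0.294], [-0.294, 0.002, 0.956], [-0.007, -1.0, -0.001]]
ft_force: [0.3, 0.7, 1.6]
grip_width: 0.0701
```

```bash
python3 - <<'E'
from h import *
plan(.6767,-.068,.026,-17)
E
```

```text
t 11.1 pos [675.  -68.1 120.6] yaw -17.1 tilt -0.41 -0.04 w 0.0701 F [0.3 0.7 1.6]
turn y -0.09 rows 1 shift cm [0.16 9.46 0.06] rows 3
```

>>> arm_command --pt "0.1 2.5 0 0 0 0" --pt "0 2.5 0 0 0 0" --pt "0 2.2 0 0 0 0" --pt "0 1.5 0 0 0 0" --pt "0 0.75 0 0 0 0" --pt "0 0 0 0 0 0" --pt "0 0 0 0 0 0"

```text
time: 11.68
position: [0.6792, -0.068, 0.031]
ee_rot: [[0.956, 0.003, 0.292], [-0.292, -0.001, 0.956], [0.003, -1.0, 0.0]]
ft_force: [0.2, 0.1, 0.5]
grip_width: 0.0701
```

>>> arm_command --pt "0 0 0 0 0 0" --pt "0 0 0 0 0 0" --pt "0 0 0 0 0 0" --pt "0 0 0 0 0 0" --pt "0 0 0 0 0 0" --pt "0 0 0 0 0 0" --pt "0 0 0 0 0 0" --pt "0 0 0 0 0 0" --claw 3.0 --squeeze 20

```text
time: 12.35
position: [0.6781, -0.0679, 0.0291]
ee_rot: [[0.956, 0.0, 0.293], [-0.293, 0.0, 0.956], [0.0, -1.0, 0.0]]
ft_force: [-0.4, 0.0, 3.6]
grip_width: 0.0398
```

```bash
python3 - <<'E'
from h import *
plan(.6767,-.068,.146,-4.9)
E
```

```text
t 12.35 pos [678.1 -67.9  29.1] yaw -17.0 tilt 0.02 0.01 w 0.0398 F [-0.4  0.   3.6]
turn y -12.12 rows 2 shift cm [ -0.14 -11.69  -0.02] rows 3
```

>>> arm_command --pt "0 -2 0 0 0 0" --pt "0 -3 0 0 0 0" --pt "0 -3.5 0 0 0 0" --pt "0 -3.5 0 0 0 0" --pt "0 0 0 0 -6.05 0" --pt "0 0 0 0 -6.05 0" --pt "0 0 0 0 0 0"

```text
time: 12.93
position: [0.678, -0.068, 0.1491]
ee_rot: [[0.997, 0.001, 0.082], [-0.082, -0.0, 0.997], [0.001, -1.0, 0.0]]
ft_force: [-0.7, -0.6, -1.6]
grip_width: 0.0396
```

```bash
python3 - <<'E'
from h import *
plan(.5500,.0821,.090,-4.9)
E
```

```text
t 12.93 pos [678.  -68.  149.1] yaw -4.7 tilt 0.03 0.0 w 0.0396 F [-0.7 -0.6 -1.6]
turn y 0.19 rows 1 shift cm [-14.03   5.91  13.86] rows 6
```

>>> arm_command --pt "-2.8 0 2.77 0 0 0" --pt "-2.8 0 2.77 0 0 0" --pt "-2.8 0 2.77 0 0 0" --pt "-2.8 0 2.77 0 0 0" --pt "-2.83 0 2.78 0 0 0" --pt "0 3 0 0 0 0" --pt "0 2.9 0 0 0 0" --pt "0 0 0 0 0 0" --pt "0 0 0 0 0 0" --pt "0 0 0 0 0 0"

```text
time: 13.77
position: [0.5509, 0.0819, 0.0905]
ee_rot: [[0.996, 0.001, 0.088], [-0.088, 0.0, 0.996], [0.001, -1.0, 0.0]]
ft_force: [0.7, -0.5, -1.6]
grip_width: 0.0396
```

```bash
python3 - <<'E'
from h import *
plan(.5500,.0821,.052,-4.9)
E
```

```text
t 13.77 pos [550.9  81.9  90.5] yaw -5.0 tilt 0.04 0.01 w 0.0396 F [ 0.7 -0.5 -1.6]
turn y -0.14 rows 1 shift cm [-0.09  3.85  0.01] rows 1
```

>>> arm_command --pt "-0.1 2 0 0 0 0" --pt "0 1 0 0 0 0" --pt "0 0.5 0 0 0 0" --pt "0 0.3 0 0 0 0" --pt "0 0.1 0 0 0 0" --pt "0 0 0 0 0 0" --pt "0 0 0 0 0 0"

```text
time: 14.35
position: [0.5496, 0.0823, 0.0514]
ee_rot: [[0.996, 0.001, 0.086], [-0.086, 0.0, 0.996], [0.001, -1.0, 0.0]]
ft_force: [-0.0, -0.6, -0.6]
grip_width: 0.0398
```

>>> arm_command --pt "0 0 0 0 0 0" --pt "0 0 0 0 0 0" --pt "0 0 0 0 0 0" --pt "0 0 0 0 0 0" --pt "0 0 0 0 0 0" --pt "0 -1 0 0 0 0" --pt "0 -3 0 0 0 0" --pt "0 -4 0 0 0 0" --pt "0 -4 0 0 0 0" --pt "0 -2 0 0 0 0" --pt "0 0 0 0 0 0" --claw 6.5

```text
time: 15.27
position: [0.5517, 0.0824, 0.1972]
ee_rot: [[0.996, 0.011, 0.086], [-0.086, 0.0, 0.996], [0.011, -1.0, 0.001]]
ft_force: [0.8, 0.1, 0.6]
grip_width: 0.065
```

```bash
python3 - <<'E'
from h import *
plan(.568,-.385,.18,-27)
plan(.568,-.385,.18,63)
E
```

```text
t 15.27 pos [551.7  82.4 197.2] yaw -4.9 tilt 0.63 0.07 w 0.065 F [0.8 0.1 0.6]
turn y 22.08 rows 4 shift cm [ 22.67   1.72 -40.91] rows 12
t 15.27 pos [551.7  82.4 197.2] yaw -4.9 tilt 0.63 0.07 w 0.065 F [0.8 0.1 0.6]
turn y -67.92 rows 10 shift cm [-40.91   1.72 -22.67] rows 12
```

>>> arm_command --pt "0 0 0 0 -6.8 0" --pt "0 0 0 0 -6.8 0" --pt "0 0 0 0 -6.8 0" --pt "0 0 0 0 -6.8 0" --pt "0 0 0 0 -6.8 0" --pt "0 0 0 0 -6.8 0" --pt "0 0 0 0 -6.8 0" --pt "0 0 0 0 -6.8 0" --pt "0 0 0 0 -6.8 0" --pt "0 0 0 0 -6.7 0"

```text
time: 16.1
position: [0.5487, 0.0823, 0.1904]
ee_rot: [[0.449, -0.001, -0.893], [0.893, 0.0, 0.449], [-0.0, -1.0, 0.001]]
ft_force: [0.7, 0.8, -0.3]
grip_width: 0.0647
```

>>> arm_command --pt "-3.41 0.14 -1.89 0 0 0" --pt "-3.41 0.14 -1.89 0 0 0" --pt "-3.41 0.14 -1.89 0 0 0" --pt "-3.41 0.14 -1.89 0 0 0" --pt "-3.41 0.14 -1.89 0 0 0" --pt "-3.41 0.14 -1.89 0 0 0" --pt "-3.41 0.14 -1.89 0 0 0" --pt "-3.41 0.14 -1.89 0 0 0" --pt "-3.41 0.14 -1.89 0 0 0" --pt "-3.41 0.14 -1.89 0 0 0" --pt "-3.41 0.14 -1.89 0 0 0" --pt "-3.41 0.14 -1.89 0 0 0" --pt "0 0 0 0 0 0" --pt "0 0 0 0 0 0" --pt "0 0 0 0 0 0"

```text
time: 17.35
position: [0.5648, -0.3847, 0.1732]
ee_rot: [[0.455, -0.001, -0.891], [0.891, 0.002, 0.455], [0.001, -1.0, 0.002]]
ft_force: [0.2, 0.3, -0.2]
grip_width: 0.0651
```

```bash
python3 - <<'E'
from h import *
t=manip.get_image("top");np.savez("t5.npz",**t);P=cloud(t)
a=np.radians(85.1);Y=np.array([np.cos(a),np.sin(a)]);X=np.array([np.sin(a),-np.cos(a)]);O=np.array([541,188.8])
Q=blob(t,P,(245,185,300,235),.06,.085);c=rect(Q);print(len(Q),c,np.median(Q[:,2]),"floor xy",c[0]@X-O[0],c[0]@Y-O[1])
cv2.imwrite("pics/t5.png",cv2.resize(t["image"][170:270,190:470],None,fx=2.8,fy=2.8,interpolation=cv2.INTER_CUBIC))
plan(.5682,-.3847,.030,62.8)
E
```

```text
134 (array([549.7,  81.9]), array([39.1, 37.8]), -0.1) 0.07325294349677891 floor xy -0.3046366888091825 -60.24563759335382
t 17.4 pos [ 565.1 -384.1  173.6] yaw 63.0 tilt 0.04 0.07 w 0.0649 F [-0.3 -0.7 -0.4]
turn y 0.21 rows 1 shift cm [ 0.09 14.36 -0.3 ] rows 4
```

View pics/t5.png

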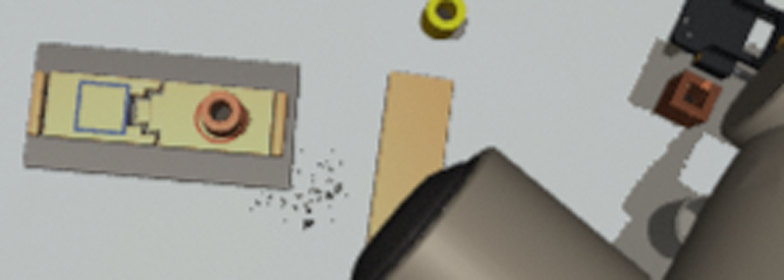

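Round prop stands on the ring at crop (220,117), measured at floor (-0.3, -60.2); blue square empty at (103,107); square prop at (690,98). Descending on the square prop.

>>> arm_command --pt "0.1 3.5 -0.3 0 0.2 0" --pt "0 3.5 0 0 0 0" --pt "0 3.5 0 0 0 0" --pt "0 2 0 0 0 0" --pt "0 1.3 0 0 0 0" --pt "0 0.5 0 0 0 0" --pt "0 0 0 0 0 0" --pt "0 0 0 0 0 0"

```text
time: 18.07
position: [0.5693, -0.3858, 0.0326]
ee_rot: [[0.457, 0.002, -0.89], [0.89, -0.001, 0.457], [-0.0, -1.0, -0.002]]
ft_force: [0.5, -0.4, 1.3]
grip_width: 0.0651
```

>>> arm_command --pt "0 0 0 0 0 0" --pt "0 0 0 0 0 0" --pt "0 0 0 0 0 0" --pt "0 0 0 0 0 0" --pt "0 0 0 0 0 0" --pt "0 0 0 0 0 0" --pt "0 0 0 0 0 0" --pt "0 0 0 0 0 0" --claw 3.0

```text
time: 18.73
position: [0.5685, -0.3861, 0.0316]
ee_rot: [[0.458, 0.001, -0.889], [0.889, -0.001, 0.458], [-0.0, -1.0, -0.001]]
ft_force: [-1.1, -0.5, 6.4]
grip_width: 0.0396
```

```bash
python3 - <<'E'
from h import *
plan(.5682,-.3847,.18,85.1)
E
```

```text
t 18.73 pos [ 568.5 -386.1   31.6] yaw 62.8 tilt -0.01 -0.05 w 0.0396 F [-1.1 -0.5  6.4]
turn y -22.33 rows 4 shift cm [  0.13 -14.84   0.04] rows 4
```

>>> arm_command --pt "0 -2 0 0 0 0" --pt "0 -4 0 0 0 0" --pt "0 -4 0 0 0 0" --pt "0 -4 0 0 0 0" --pt "0 0 0 0 -5.6 0" --pt "0 0 0 0 -5.6 0" --pt "0 0 0 0 -5.6 0" --pt "0 0 0 0 -5.5 0" --pt "0 0 0 0 0 0"

```text
time: 19.48
position: [0.5681, -0.3855, 0.1701]
ee_rot: [[0.083, -0.001, -0.997], [0.997, 0.001, 0.083], [0.001, -1.0, 0.001]]
ft_force: [-0.7, 0.9, -1.4]
grip_width: 0.0397
```

```bash
python3 - <<'E'
from h import *
plan(.5602,.2017,.172,85.1)
E
```

```text
t 19.48 pos [ 568.1 -385.5  170.1] yaw 85.3 tilt 0.06 0.06 w 0.0397 F [-0.7  0.9 -1.4]
turn y 0.17 rows 1 shift cm [58.44 -0.19  5.8 ] rows 15
```

>>> arm_command --pt "3.9 0 0.38 0 0 0" --pt "3.9 0 0.38 0 0 0" --pt "3.9 0 0.38 0 0 0" --pt "3.9 0 0.38 0 0 0" --pt "3.9 0 0.38 0 0 0" --pt "3.9 0 0.38 0 0 0" --pt "3.9 0 0.38 0 0 0" --pt "3.9 0 0.38 0 0 0" --pt "3.9 0 0.38 0 0 0" --pt "3.9 0 0.38 0 0 0" --pt "3.9 0 0.38 0 0 0" --pt "3.9 0 0.4 0 0 0" --pt "3.9 0 0.4 0 0 0" --pt "3.9 0 0.4 0 0 0" --pt "3.84 0 0.4 0 0 0" --pt "0 2 0 0 0 0" --pt "0 3 0 0 0 0" --pt "0 3 0 0 0 0" --pt "0 0 0 0 0 0" --pt "0 0 0 0 0 0"

```text
time: 21.15
position: [0.5599, 0.2013, 0.0897]
ee_rot: [[0.088, -0.004, -0.996], [0.996, -0.001, 0.088], [-0.001, -1.0, 0.004]]
ft_force: [0.1, -0.2, -0.4]
grip_width: 0.0398
```

```bash
python3 - <<'E'
from h import *
plan(.5602,.2017,.0540,85.1)
E
```

```text
t 21.15 pos [559.9 201.3  89.7] yaw 85.0 tilt -0.06 0.23 w 0.0398 F [ 0.1 -0.2 -0.4]
turn y -0.14 rows 1 shift cm [ 0.05  3.57 -0.03] rows 1
```

>>> arm_command --pt "0 2 0 0 0 0" --pt "0 0.9 0 0 0 0" --pt "0 0.4 0 0 0 0" --pt "0 0.15 0 0 0 0" --pt "0 0.1 0 0 0 0" --pt "0 0 0 0 0 0" --pt "0 0 0 0 0 0" --pt "0 0 0 0 0 0"

```text
time: 21.82
position: [0.5613, 0.2015, 0.0562]
ee_rot: [[0.086, 0.001, -0.996], [0.996, 0.0, 0.086], [0.0, -1.0, -0.001]]
ft_force: [-0.3, 0.8, -1.2]
grip_width: 0.0399
```

```bash
python3 - <<'E'
from h import *
plan(.5602,.2017,.0540,85.1)
E
```

```text
t 21.82 pos [561.3 201.5  56.2] yaw 85.1 tilt 0.03 -0.06 w 0.0399 F [-0.3  0.8 -1.2]
turn y -0.03 rows 1 shift cm [0.01 0.22 0.11] rows 1
```

>>> arm_command --pt "0 0.15 0.05 0 0 0" --pt "0 0.07 0 0 0 0" --pt "0 0 0 0 0 0" --pt "0 0 0 0 0 0"

```text
time: 22.15
position: [0.5605, 0.2016, 0.0536]
ee_rot: [[0.086, 0.0, -0.996], [0.996, 0.0, 0.086], [0.0, -1.0, -0.0]]
ft_force: [-1.4, -0.3, 3.1]
grip_width: 0.0403
```

>>> arm_command --pt "0 0 0 0 0 0" --pt "0 0 0 0 0 0" --pt "0 0 0 0 0 0" --pt "0 0 0 0 0 0" --pt "0 0 0 0 0 0" --pt "0 -1 0 0 0 0" --pt "0 -3 0 0 0 0" --pt "0 -4 0 0 0 0" --pt "0 -4 0 0 0 0" --pt "0 -3 0 0 0 0" --pt "0 0 0 0 0 0" --pt "0 0 0 0 0 0" --pt "0 0 0 0 0 0" --claw 6.5

```text
time: 23.23
position: [0.5599, 0.2014, 0.203]
ee_rot: [[0.086, -0.001, -0.996], [0.996, -0.0, 0.086], [-0.0, -1.0, 0.001]]
ft_force: [0.3, 1.2, 0.2]
grip_width: 0.065
```

```bash
python3 - <<'E'
from h import *
plan(.507,-.1085,.2,81.5)
E
```

```text
t 23.23 pos [559.9 201.4 203. ] yaw 85.1 tilt -0.01 0.04 w 0.065 F [0.3 1.2 0.2]
turn y 3.58 rows 1 shift cm [-31.43   0.3    0.65] rows 8
```

>>> arm_command --pt "0 0 0 0 3.6 0" --pt "-3.93 0 0.08 0 0 0" --pt "-3.93 0 0.08 0 0 0" --pt "-3.93 0 0.08 0 0 0" --pt "-3.93 0 0.08 0 0 0" --pt "-3.93 0 0.08 0 0 0" --pt "-3.93 0 0.08 0 0 0" --pt "-3.93 0 0.08 0 0 0" --pt "-3.93 0 0.08 0 0 0" --pt "0 4 0 0 0 0" --pt "0 4 0 0 0 0" --pt "0 0 0 0 0 0" --pt "0 0 0 0 0 0" --claw 9.0

```text
time: 24.32
position: [0.5055, -0.1079, 0.121]
ee_rot: [[0.149, -0.007, -0.989], [0.989, 0.003, 0.149], [0.002, -1.0, 0.007]]
ft_force: [0.1, 0.0, 0.7]
grip_width: 0.0898
```

```bash
python3 - <<'E'
from h import *
plan(.507,-.1095,.017,81.5)
d=manip.get_image("wrist");np.savez("w6.npz",**d)
t=manip.get_image("top");np.savez("t6.npz",**t);P=cloud(t)
cv2.imwrite("pics/t6.png",np.vstack([cv2.resize(d["image"],(448,336)),cv2.resize(t["image"][165:245,190:302],(448,320),interpolation=cv2.INTER_CUBIC)[:260]]))
a=np.radians(85.1);Y=np.array([np.cos(a),np.sin(a)]);X=np.array([np.sin(a),-np.cos(a)]);O=np.array([541,188.8])
for b in((250,185,300,235),(195,185,245,235)):
    Q=blob(t,P,b,.06,.085);
    if len(Q): c=rect(Q);print(len(Q),c,np.median(Q[:,2]),"floor xy",c[0]@X-O[0],c[0]@Y-O[1])
Q=blob(t,P,(315,190,358,265),.008,.03);print(len(Q),rect(Q))
plan(.507,-.1095,.017,81.5)
E
```

```text
t 24.32 pos [ 505.5 -107.9  121. ] yaw 81.5 tilt 0.1 0.42 w 0.0898 F [0.1 0.  0.7]
turn y -0.04 rows 1 shift cm [-0.14 10.4  -0.17] rows 3
133 (array([549.6,  81.9]), array([39.1, 38. ]), 0.1) 0.07279858385602789 floor xy -0.4042712184283346 -60.25417928566756
189 (array([560.6, 202.4]), array([40.8, 40.4]), -3.7) 0.07298301725178247 floor xy 0.26278780161896975 60.7450150598477
58 (array([ 490.7, -121.5]), array([33.9, 13.7]), 76.6)
t 24.42 pos [ 508.3 -108.3  124.4] yaw 81.5 tilt -0.01 -0.06 w 0.0899 F [-0.   0.   0.3]
turn y 0.02 rows 1 shift cm [-0.14 10.74  0.11] rows 3
```

View pics/t6.png

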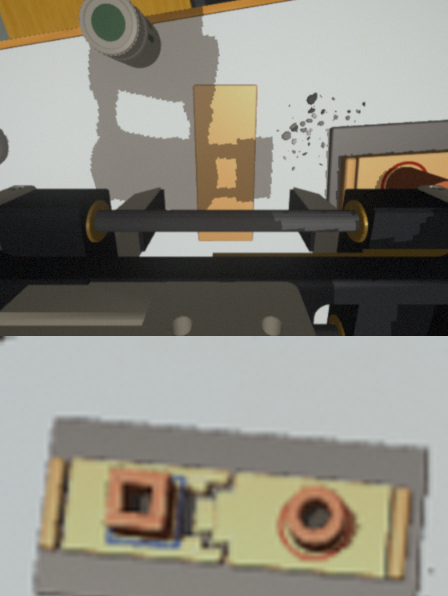

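Both props stand where wanted (square crop (140,505), round (316,522)), and the jaws straddle the plate. Taking the top shelf.

>>> arm_command --pt "-0.1 3.5 0.05 0 0 0" --pt "0 3.5 0 0 0 0" --pt "0 2.2 0 0 0 0" --pt "0 1 0 0 0 0" --pt "0 0.4 0 0 0 0" --pt "0 0 0 0 0 0" --pt "0 0 0 0 0 0"

```text
time: 25.0
position: [0.5083, -0.1097, 0.019]
ee_rot: [[0.148, 0.003, -0.989], [0.989, -0.001, 0.148], [-0.001, -1.0, -0.003]]
ft_force: [-0.4, -0.5, -0.5]
grip_width: 0.0901
```

>>> arm_command --pt "0 0 0 0 0 0" --pt "0 0 0 0 0 0" --pt "0 0 0 0 0 0" --pt "0 0 0 0 0 0" --pt "0 0 0 0 0 0" --pt "0 0 0 0 0 0" --pt "0 0 0 0 0 0" --claw 5.5 --squeeze 40

```text
time: 25.58
position: [0.5071, -0.1095, 0.0178]
ee_rot: [[0.148, 0.001, -0.989], [0.989, -0.0, 0.148], [-0.0, -1.0, -0.001]]
ft_force: [-1.2, 0.4, 6.0]
grip_width: 0.0655
```

```bash
python3 - <<'E'
from h import *
plan(.507,-.1095,.2,-4.9)
E
```

```text
t 25.58 pos [ 507.1 -109.5   17.8] yaw 81.5 tilt -0.01 -0.05 w 0.0655 F [-1.2  0.4  6. ]
turn y 86.38 rows 13 shift cm [-1.000e-02 -1.822e+01  0.000e+00] rows 5
```

>>> arm_command --pt "0 -1 0 0 0 0" --pt "0 -3 0 0 0 0" --pt "0 -4 0 0 0 0" --pt "0 -4 0 0 0 0" --pt "0 -4 0 0 0 0" --pt "0 -2 0 0 0 0" --pt "0 0 0 0 6.65 0" --pt "0 0 0 0 6.65 0" --pt "0 0 0 0 6.65 0" --pt "0 0 0 0 6.65 0" --pt "0 0 0 0 6.65 0" --pt "0 0 0 0 6.65 0" --pt "0 0 0 0 6.65 0" --pt "0 0 0 0 6.65 0" --pt "0 0 0 0 6.65 0" --pt "0 0 0 0 6.65 0" --pt "0 0 0 0 6.65 0" --pt "0 0 0 0 6.65 0" --pt "0 0 0 0 6.6 0" --pt "0 0 0 0 0 0"

```text
time: 27.25
position: [0.5063, -0.1092, 0.197]
ee_rot: [[0.996, -0.001, 0.09], [-0.09, 0.001, 0.996], [-0.001, -1.0, 0.001]]
ft_force: [0.2, -1.0, -3.4]
grip_width: 0.0653
```

```bash
python3 - <<'E'
from h import *
plan(.5551,.1419,.14,-4.9)
E
```

```text
t 27.25 pos [ 506.3 -109.2  197. ] yaw -5.2 tilt -0.08 0.03 w 0.0653 F [ 0.2 -1.  -3.4]
turn y -0.26 rows 1 shift cm [ 2.72  5.7  25.43] rows 7
```

>>> arm_command --pt "0.39 0 3.63 0 -0.2 0" --pt "0.39 0 3.63 0 0 0" --pt "0.39 0 3.63 0 0 0" --pt "0.39 0 3.63 0 0 0" --pt "0.39 0 3.63 0 0 0" --pt "0.39 0 3.63 0 0 0" --pt "0.39 0 3.63 0 0 0" --pt "0 3 0 0 0 0" --pt "0 2.7 0 0 0 0" --pt "0 0 0 0 0 0" --pt "0 0 0 0 0 0" --pt "0 0 0 0 0 0"

```text
time: 28.25
position: [0.5558, 0.1413, 0.1416]
ee_rot: [[0.997, 0.001, 0.081], [-0.081, 0.0, 0.997], [0.001, -1.0, 0.0]]
ft_force: [0.3, -0.8, -2.5]
grip_width: 0.0656
```

```bash
python3 - <<'E'
from h import *
plan(.5551,.1419,.0898,-4.9)
d=manip.get_image("wrist");np.savez("w7.npz",**d);cv2.imwrite("pics/w7.png",d["image"])
plan(.5551,.1419,.0898,-4.9)
E
```

```text
t 28.25 pos [555.8 141.3 141.6] yaw -4.7 tilt 0.08 0.02 w 0.0656 F [ 0.3 -0.8 -2.5]
turn y 0.23 rows 1 shift cm [-0.07  5.18  0.06] rows 2
t 28.3 pos [556.2 141.2 142.1] yaw -4.7 tilt 0.16 0.04 w 0.0652 F [ 0.3  0.9 -2.7]
turn y 0.2 rows 1 shift cm [-0.12  5.23  0.06] rows 2
```

View pics/w7.png

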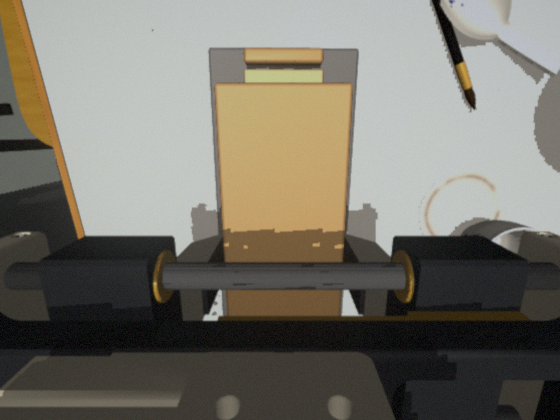

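The held shelf (far edge row 84, cols 217–352) is aligned with the slab (corners (210,50) and (357,50)). Lowering.

>>> arm_command --pt "-0.08 2 0.05 0 0.2 0" --pt "0 1.5 0 0 0 0" --pt "0 0.9 0 0 0 0" --pt "0 0.3 0 0 0 0" --pt "0 0.2 0 0 0 0" --pt "0 0 0 0 0 0" --pt "0 0 0 0 0 0" --pt "0 0 0 0 0 0"

```text
time: 28.97
position: [0.555, 0.1422, 0.0922]
ee_rot: [[0.996, 0.002, 0.086], [-0.086, 0.0, 0.996], [0.002, -1.0, 0.0]]
ft_force: [0.8, 0.1, -3.7]
grip_width: 0.0654
```

```bash
python3 - <<'E'
from h import *
plan(.5551,.1419,.0898,-4.9)
d=dict(np.load("w7.npz"));a=np.radians(85.1);Y=np.array([np.cos(a),np.sin(a)])
print("far edge Y",(ray(d,[(284,84)],.1385)[:,:2]*1000)@Y-188.8)
E
```

```text
t 28.97 pos [555.  142.2  92.2] yaw -4.9 tilt 0.1 0.03 w 0.0654 F [ 0.8  0.1 -3.7]
turn y -0.03 rows 1 shift cm [ 0.01  0.24 -0.03] rows 1
far edge Y [88.14821836]
```

>>> arm_command --pt "0 0.12 0 0 0 0" --pt "0 0.08 0 0 0 0" --pt "0 0 0 0 0 0" --pt "0 0 0 0 0 0"

```text
time: 29.3
position: [0.5546, 0.1422, 0.0898]
ee_rot: [[0.996, 0.001, 0.086], [-0.086, 0.0, 0.996], [0.001, -1.0, 0.0]]
ft_force: [-0.6, -1.1, 0.7]
grip_width: 0.0656
```

>>> arm_command --pt "0 0 0 0 0 0" --pt "0 0 0 0 0 0" --pt "0 0 0 0 0 0" --pt "0 0 0 0 0 0" --pt "0 0 0 0 0 0" --pt "0 0 0 0 0 0" --pt "0 -2 0 0 0 0" --pt "0 -4 0 0 0 0" --pt "0 -4 0 0 0 0" --pt "0 -3 0 0 0 0" --pt "0 0 0 0 0 0" --claw 9.0

```text
time: 30.22
position: [0.5574, 0.1426, 0.2264]
ee_rot: [[0.996, 0.013, 0.086], [-0.086, 0.002, 0.996], [0.012, -1.0, 0.003]]
ft_force: [0.3, -0.8, 0.0]
grip_width: 0.0902
```

```bash
python3 - <<'E'
from h import *
plan(.439,-.3745,.22,-40)
E
```

```text
t 30.22 pos [557.4 142.6 226.4] yaw -4.9 tilt 0.71 0.15 w 0.0902 F [ 0.3 -0.8  0. ]
turn y 35.08 rows 6 shift cm [ 24.17   0.64 -47.22] rows 14
```

```bash
python3 - <<'E'
from h import *
t=manip.get_image("top");np.savez("t8.npz",**t);P=cloud(t)
a=np.radians(85.1);Y=np.array([np.cos(a),np.sin(a)]);X=np.array([np.sin(a),-np.cos(a)]);O=np.array([541,188.8])
Q=blob(t,P,(195,170,310,240),.078,.1);c=rect(Q);print(len(Q),c,np.percentile(Q[:,2],[5,50,95]).round(4),"floor xy",c[0]@X-O[0],c[0]@Y-O[1])
Q=blob(t,P,(418,236,456,266),.08,.095);print("pot",rect(Q))
plan(.439,-.3745,.22,-4.9)
E
```

```text
339 (array([549.6,  75.7]), array([66.4, 43.7]), -4.5) [0.0839 0.0875 0.0907] floor xy 0.12531370502335903 -66.4315201220512
pot (array([ 438.9, -374.2]), array([60.6, 57.9]), 89.4)
t 30.27 pos [556.1 142.4 223. ] yaw -4.9 tilt 0.44 0.1 w 0.0899 F [-0.3 -0.7 -0.9]
turn y -0.02 rows 1 shift cm [ -7.25   0.3  -52.5 ] rows 14
```

>>> arm_command --pt "-0.52 0 -3.75 0 0 0" --pt "-0.52 0 -3.75 0 0 0" --pt "-0.52 0 -3.75 0 0 0" --pt "-0.52 0 -3.75 0 0 0" --pt "-0.52 0 -3.75 0 0 0" --pt "-0.52 0 -3.75 0 0 0" --pt "-0.52 0 -3.75 0 0 0" --pt "-0.52 0 -3.75 0 0 0" --pt "-0.52 0 -3.75 0 0 0" --pt "-0.52 0 -3.75 0 0 0" --pt "-0.52 0 -3.75 0 0 0" --pt "-0.52 0 -3.75 0 0 0" --pt "-0.52 0 -3.75 0 0 0" --pt "-0.49 0 -3.75 0 0 0" --pt "0 2 0 0 0 0" --pt "0 3 0 0 0 0" --pt "0 0 0 0 0 0" --pt "0 0 0 0 0 0" --pt "0 0 0 0 0 0" --claw 9.1

```text
time: 31.85
position: [0.4374, -0.3745, 0.1697]
ee_rot: [[0.996, 0.0, 0.085], [-0.085, 0.0, 0.996], [0.0, -1.0, 0.0]]
ft_force: [1.2, -0.3, 0.2]
grip_width: 0.0907
```

```bash
python3 - <<'E'
from h import *
plan(.439,-.3745,.05,-4.9)
t=manip.get_image("top");np.savez("t9.npz",**t);P=cloud(t)
cv2.imwrite("pics/t9.png",cv2.resize(t["image"][150:290,190:470],None,fx=2.8,fy=2.8,interpolation=cv2.INTER_CUBIC))
a=np.radians(85.1);Y=np.array([np.cos(a),np.sin(a)]);X=np.array([np.sin(a),-np.cos(a)]);O=np.array([541,188.8])
Q=blob(t,P,(195,170,310,240),.078,.1);c=rect(Q);print(len(Q),c,np.percentile(Q[:,2],[5,50,95]).round(4),"floor xy",c[0]@X-O[0],c[0]@Y-O[1])
plan(.439,-.3745,.05,-4.9)
E
```

```text
t 31.85 pos [ 437.4 -374.5  169.7] yaw -4.9 tilt 0.0 0.01 w 0.0907 F [ 1.2 -0.3  0.2]
turn y 0.01 rows 1 shift cm [ 0.16 11.97  0.02] rows 3
1664 (array([555.3, 143.6]), array([180.1,  66.8]), 85.1) [0.0839 0.0874 0.0908] floor xy 0.004672812284297834 1.707201951194321
t 31.9 pos [ 437.7 -374.8  170.4] yaw -4.9 tilt 0.07 -0.06 w 0.0906 F [ 0.4 -1.1  1.2]
turn y 0.02 rows 1 shift cm [ 0.12 12.04  0.04] rows 4
```

View pics/t9.png

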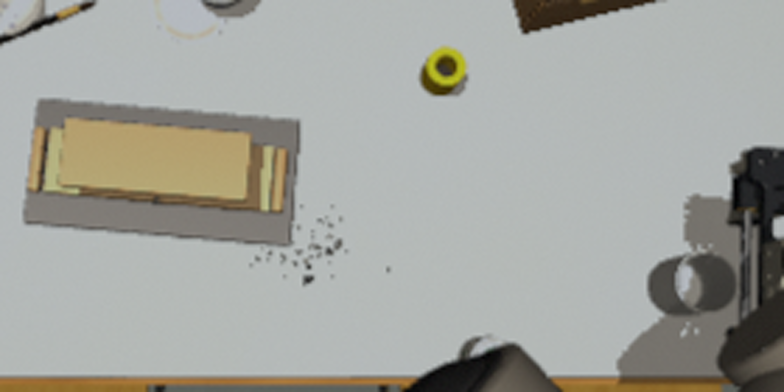

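Top shelf lies level at floor (0.0, 1.7), 85.1°; pot at crop (705,285), unmoved. Descending over the pot.

>>> arm_command --pt "0.14 3 0.03 0 0 0" --pt "0 3 0 0 0 0" --pt "0 3 0 0 0 0" --pt "0 2 0 0 0 0" --pt "0 1 0 0 0 0" --pt "0 0 0 0 0 0" --pt "0 0 0 0 0 0"

```text
time: 32.48
position: [0.4393, -0.375, 0.0505]
ee_rot: [[0.996, 0.001, 0.085], [-0.085, -0.001, 0.996], [0.001, -1.0, -0.001]]
ft_force: [0.0, -0.2, -0.4]
grip_width: 0.0911
```

>>> arm_command --pt "0 0 0 0 0 0" --pt "0 0 0 0 0 0" --pt "0 0 0 0 0 0" --pt "0 0 0 0 0 0" --pt "0 0 0 0 0 0" --pt "0 0 0 0 0 0" --pt "0 0 0 0 0 0" --pt "0 0 0 0 0 0" --claw 5.0 --squeeze 20

```text
time: 33.15
position: [0.4385, -0.3747, 0.0496]
ee_rot: [[0.996, 0.0, 0.086], [-0.086, -0.0, 0.996], [0.0, -1.0, -0.0]]
ft_force: [-1.6, 0.2, 5.5]
grip_width: 0.0586
```

```bash
python3 - <<'E'
from h import *
plan(.5553,.1434,.25,-4.9)
E
```

```text
t 33.15 pos [ 438.5 -374.7   49.6] yaw -4.9 tilt 0.01 -0.01 w 0.0586 F [-1.6  0.2  5.5]
turn y -0.03 rows 1 shift cm [  7.21 -20.04  52.62] rows 15
```

>>> arm_command --pt "0 -2 0 0 0 0" --pt "0 -4 0 0 0 0" --pt "0 -4 0 0 0 0" --pt "0 -4 0 0 0 0" --pt "0 -4 0 0 0 0" --pt "0.48 0 3.51 0 0 0" --pt "0.48 0 3.51 0 0 0" --pt "0.48 0 3.51 0 0 0" --pt "0.48 0 3.51 0 0 0" --pt "0.48 0 3.51 0 0 0" --pt "0.48 0 3.51 0 0 0" --pt "0.48 0 3.51 0 0 0" --pt "0.48 0 3.51 0 0 0" --pt "0.48 0 3.51 0 0 0" --pt "0.48 0 3.51 0 0 0" --pt "0.48 0 3.51 0 0 0" --pt "0.48 0 3.51 0 0 0" --pt "0.48 0 3.51 0 0 0" --pt "0.48 0 3.51 0 0 0" --pt "0.48 0 3.51 0 0 0"

```text
time: 34.82
position: [0.5552, 0.1457, 0.2286]
ee_rot: [[0.996, -0.001, 0.086], [-0.086, -0.0, 0.996], [-0.001, -1.0, -0.0]]
ft_force: [0.5, -1.2, -1.6]
grip_width: 0.0586
```

>>> arm_command --pt "0 2 0 0 0 0" --pt "0 2 0 0 0 0" --pt "0 0 0 0 0 0" --pt "0 0 0 0 0 0" --pt "0 0 0 0 0 0"

```text
time: 35.23
position: [0.5558, 0.1436, 0.19]
ee_rot: [[0.996, 0.001, 0.086], [-0.086, 0.0, 0.996], [0.001, -1.0, 0.0]]
ft_force: [-0.0, -0.3, -2.0]
grip_width: 0.0589
```

```bash
python3 - <<'E'
from h import *
plan(.5553,.1434,.136,-4.9)
E
```

```text
t 35.23 pos [555.8 143.6 190. ] yaw -5.0 tilt 0.04 0.02 w 0.0589 F [-0.  -0.3 -2. ]
turn y -0.06 rows 1 shift cm [-0.05  5.4  -0.03] rows 2
```

>>> arm_command --pt "-0.05 2.5 0 0 0 0" --pt "0 1.5 0 0 0 0" --pt "0 0.7 0 0 0 0" --pt "0 0.3 0 0 0 0" --pt "0 0.1 0 0 0 0" --pt "0 0 0 0 0 0" --pt "0 0 0 0 0 0" --pt "0 0 0 0 0 0"

```text
time: 35.9
position: [0.5555, 0.1439, 0.1393]
ee_rot: [[0.996, 0.002, 0.086], [-0.086, 0.0, 0.996], [0.002, -1.0, 0.001]]
ft_force: [-0.4, 0.1, -2.3]
grip_width: 0.059
```

```bash
python3 - <<'E'
from h import *
plan(.5553,.1434,.1358,-4.9)
E
```

```text
t 35.9 pos [555.5 143.9 139.3] yaw -4.9 tilt 0.11 0.03 w 0.059 F [-0.4  0.1 -2.3]
turn y -0.03 rows 1 shift cm [-0.02  0.35 -0.05] rows 1
```

>>> arm_command --pt "0 0.2 0 0 0 0" --pt "0 0.12 0 0 0 0" --pt "0 0 0 0 0 0" --pt "0 0 0 0 0 0" --pt "0 0 0 0 0 0"

```text
time: 36.32
position: [0.5553, 0.144, 0.1356]
ee_rot: [[0.996, 0.001, 0.086], [-0.086, 0.0, 0.996], [0.001, -1.0, 0.0]]
ft_force: [0.2, 0.7, 3.5]
grip_width: 0.0589
```

```bash
python3 - <<'E'
from h import *
plan(.5553,.1434,.1358,-4.9)
E
```

```text
t 36.32 pos [555.3 144.  135.6] yaw -4.9 tilt 0.07 0.03 w 0.0589 F [0.2 0.7 3.5]
turn y -0.02 rows 1 shift cm [ 0.01 -0.02 -0.06] rows 1
```

Contact felt (3.5 N). Releasing slowly and withdrawing upwards.

>>> arm_command --pt "0 0 0 0 0 0" --pt "0 0 0 0 0 0" --pt "0 0 0 0 0 0" --pt "0 0 0 0 0 0" --pt "0 0 0 0 0 0" --pt "0 0 0 0 0 0" --pt "0 -2 0 0 0 0" --pt "0 -3 0 0 0 0" --pt "0 -4 0 0 0 0" --pt "0 -4 0 0 0 0" --claw 9.1

```text
time: 37.15
position: [0.5542, 0.1438, 0.2658]
ee_rot: [[0.996, -0.002, 0.086], [-0.086, -0.0, 0.996], [-0.002, -1.0, -0.0]]
ft_force: [1.5, -0.7, -0.2]
grip_width: 0.0905
```

>>> arm_command --pt "0 0 -4 0 0 0" --pt "0 0 -4 0 0 0" --pt "0 0 -4 0 0 0" --pt "0 0 -4 0 0 0" --pt "0 0 -4 0 0 0" --pt "0 0 -4 0 0 0" --pt "0 0 -4 0 0 0" --pt "0 0 -4 0 0 0" --pt "0 0 -4 0 0 0" --pt "0 0 0 0 0 0" --pt "0 0 0 0 0 0" --pt "0 0 0 0 0 0"

```text
time: 38.15
position: [0.5238, -0.2146, 0.2648]
ee_rot: [[0.996, -0.0, 0.087], [-0.087, 0.001, 0.996], [-0.0, -1.0, 0.001]]
ft_force: [0.1, -0.3, -0.4]
grip_width: 0.0908
```

```bash
python3 - <<'E'
from h import *
t=manip.get_image("top");np.savez("t10.npz",**t);P=cloud(t);s=manip.get_image("scene")
a=np.radians(85.1);Y=np.array([np.cos(a),np.sin(a)]);X=np.array([np.sin(a),-np.cos(a)]);O=np.array([541,188.8])
for n,b,lo,hi in(("shelf",(195,165,310,240),.078,.1),("pot rim",(195,165,310,240),.162,.18),):
    Q=blob(t,P,b,lo,hi);c=rect(Q);print(n,len(Q),c,np.percentile(Q[:,2],[5,50,95]).round(4),"floor xy",c[0]@X-O[0],c[0]@Y-O[1])
for n,b,lo,hi in(("cel",(352,265,378,290),.055,.08),("cob",(122,240,150,264),.05,.07),("tea",(254,127,292,156),.045,.065)):
    Q=blob(t,P,b,lo,hi);print(n,(Q.mean(0)*1000).round(1))
cv2.imwrite("pics/end.png",np.vstack([cv2.resize(t["image"][165:250,190:310],(480,340),interpolation=cv2.INTER_CUBIC),cv2.resize(s["image"][120:250,200:380],(480,347),interpolation=cv2.INTER_CUBIC)[:255]]))
plan(.5,0,.2,0)
E
```

```text
shelf 1191 (array([555.2, 143.4]), array([179.8,  66.8]), 85.1) [0.0838 0.0876 0.0911] floor xy -0.07787833270731426 1.4993911996424174
pot rim 128 (array([554.7, 143.8]), array([58.2, 57.2]), 1.9) [0.1626 0.1718 0.1753] floor xy -0.6102177500575863 1.855220856550119
cel [ 369.4 -168.6   65.9]
cob [437.3 451.2  57.5]
tea [754.8  79.5  53.2]
t 38.25 pos [ 524.2 -213.5  265.1] yaw -4.8 tilt 0.0 0.03 w 0.0911 F [ 0.7 -0.3  0. ]
turn y -4.84 rows 1 shift cm [-2.42  6.51 21.35] rows 6
```

View pics/end.png

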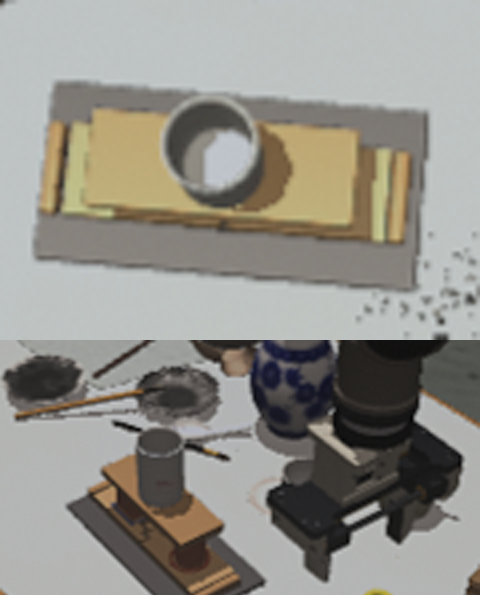

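The finished stack: pot upright at (212,152) in the middle of the level shelf, props beneath it, gripper well clear. Handing in.

```bash
python3 -c "
from rig import manip
print(manip.close_job())"
```

```text
the job is handed in; nothing more can be done
None
```

I built the kiln setting in the order given and handed it in at about 38 s. The arm was clear and touching nothing.

Final checks, in the kiln floor's axes:

| Part | Measured | Allowed |
|---|---|---|
| Half shelf | flush, top about 22 mm; gap to the stop bar 4.4 mm while held above the bay (4.5 mm wanted) | within 6 mm |
| Round prop | (-0.4, -60.3) mm | 12 mm from (0, -60) |
| Square prop | (0.3, 60.7) mm | 12 mm from (0, 60) |
| Top shelf | (-0.1, 1.5) mm, in line at 85.1° (same as the floor), level | 12 mm across, 15 mm along, 8° |
| Pot | upright, under 1 mm from the shelf's centre | 15 mm |

The teacup and cobalt jar read within about 1 mm of where they started. The pale green jar's reading differed by about 8 mm. I put that down to the arm hiding part of it in that last view, since the arm never went near it, but I did not check it with a clear picture. No other check disagreed.

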